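Dock the terminal carrier and hold the sprung test cover at the pointer

TASK

Slide the carrier with the terminal strip along its rods until it clicks into the test station under the clear cover, with the cover still shut. Then lift the sprung cover by its front bar until it is level with the dark steel setting pointer beside it, and finish while still holding it there, steady, with the gripper; nothing else may prop it up. Leave the pointer, and everything else lying on the bench, where it is.

Things in the scene. Friction and masses are not known exactly. Their poses are not given: they have to be found in the camera images.
- jig: Fixed test jig: grey base 200 x 540 x 12 mm with two rods along its y. Origin on the bench under the cover's middle; y points along the rods to the load end, x away from the robot, z up. Base spans y -185 to +355 mm, with 38 mm high end blocks. Two posts at x -62, y +-70 mm, 88 mm high, bear the shut cover. Carrier, cover and pointer move only on their joints.
- carrier (a joint): Carrier slide, m: 0 at the load end, growing as it moves in jig -y. The station detent (spring ball) is at 0.160; the rods go on to 0.215, so it can be pushed past. Starts at 0 to 0.07. Dragging takes about 2 N; the ball adds a bump of up to about 8 N just before the station, draws the carrier in over the last 4 mm, then holds it. Steel plate 96 x 245 mm, top at 38 mm.
- carrier_post (a point): On the carrier's upright black push post, 68 mm above the bench: 18 mm diameter, standing 38 to 84 mm above the bench. It stands free, 155 mm in jig +y and 26 mm in jig -x from the middle of the terminal row (42 mm wide, 124 mm long, top at 77 mm), and 75 mm clear of the cover when docked. Axes as the jig's.
- station_post (a point): Fixed point on the jig where carrier_post is when the carrier sits in the station. A black line 4 mm wide across the front margin of the jig base marks it: the post then stands in line with it (jig y +155 mm).
- cover (a joint): Cover angle, rad: 0 shut (level), grows as the front edge (robot side) rises; stops at 1.35. A hinge spring and its weight close it: lifting at the bar takes about 3 N when shut and 6 N at 0.75 rad; it falls shut when let go.
- cover_bar (a point): Middle of the cover's front bar: round steel, 12 mm diameter, parallel to jig y, 92 mm free between its arms, 40 mm in front of the frame, open between and beneath down to the base. 95 mm above the bench when shut, 180 mm from the hinge line. The cover is a clear panel in an aluminium frame 140 mm deep, 160 wide, 10 thick. The point turns with the cover.
- cover_hinge (a point): Middle of the cover's hinge line on the jig, 95 mm above the bench; the line runs along jig y. The cover opens by turning about jig +y; at angle a the bar is 180*cos(a) mm towards jig -x and 180*sin(a) mm above this point.
- cover_blade (a point): Point on the cover's -y side, 180 mm from the hinge line at jig y -86 mm, in line with the cover and its flat index blade; its x axis points along the cover towards the hinge. The blade lies beside the pointer when the cover is at the set angle.
- pointer (a joint): Set angle of the steel pointer, rad, in the same sense and zero as cover (0.40 to 0.75). It stays by friction and is not to be moved.
- pointer_tip (a point): Tip of the dark steel setting pointer, a flat arm 6 mm high and 4 mm thick with a wider end, 180 mm from the same hinge line, at jig y -109 mm, in front of a graduated arc plate at jig y -122 mm. Its x axis points along the arm towards the hinge.
- screwdriver: Screwdriver 180 mm long lying on the bench in front of the jig; bystander, origin at its middle on the bench.
- ferrule_tub: Round blue tub, 76 mm wide, 44 mm high, in front of the jig; bystander, origin under its centre.
- crimper: Crimping pliers with red handles, about 220 mm long, 22 mm high; bystander on the bench, origin near the pivot.
- spare_terminal: Spare grey terminal, 42 x 26 x 46 mm, standing on the jig's base plate edge behind the rods; bystander, origin under its centre.
- meter: Black hand meter lying flat, 85 x 150 x 46 mm; bystander on the left, origin under its centre.
- rail_offcut: Piece of steel top-hat rail, 35 x 160 x 8 mm, lying on the bench; bystander on the left beyond, origin under its centre.

How it is judged (in metres and radians):
On the way, in this order (a step that is already met when the one before it is completed fails the run):
1. the carrier sits in the station detent while the cover is still shut (value of joint carrier between 0.156 and 0.164 m and value of joint cover below 0.08 rad), for 0.3 s.
2. the cover is held level with the pointer (value of joint carrier between 0.156 and 0.164 m and angle between the x axis of cover_blade and the x axis of pointer_tip, either way round below 0.07 rad and value of joint cover above 0.25 rad and velocity of joint cover between -0.05 and 0.05 rad/s and contact force between the fingers and cover above 1.5 N), for 0.3 s.
At the end, for the whole second after the job is handed in: The carrier is within 4 mm of the station, the gripper's fingers bear on the cover (over 1.5 N) and hold it still (under 0.05 rad/s) within 0.07 rad (4 degrees) of the pointer, and the pointer has not been shifted (8 mm) (all of step 2 and distance of pointer_tip from where it was at the start of the episode below 0.008 m); the arm keeps its last pose, push and grip.
It fails at once if a bystander is moved by more than 25 mm (distance of any of screwdriver, ferrule_tub, crimper, spare_terminal, meter, rail_offcut from where it was at the start of the episode above 0.025 m).
It fails at once if the pointer is shifted by more than 8 mm (distance of pointer_tip from where it was at the start of the episode above 0.008 m).
It also fails if it takes over 48 s, if anything falls off the work surface, if the arm or the gripper's body presses on something with over 40 N, if the wrist force passes 120 N, or if a joint passes its speed limit or range.

ROBOT

A 6-joint arm with a two-finger parallel gripper is mounted at the origin on the work surface. World frame = base frame: x ahead of the robot, y to its left, z up, the work surface at z = 0. Lengths are in mm, angles in rad, forces in N, time in s.
With the tool pointing down it reaches from about 275 to 825 mm from the base axis. Payload 4.9 kg.
Tool frame: the origin (TCP) lies at the very end of the fingers, on their centre line; the grasp point (between the pads) lies 19 mm behind it; x points along the fingers, y is the direction in which the jaws open and shut, and the axes are right-handed (so a half turn about x gives the same grasp; the last joint's range is limited). The gripper opens to 85 mm and grips with 20 to 120 N. Pads are 22 mm wide; open, the fingers measure 114 mm over their backs; the gripper's body (76 mm by 85 mm) begins 54 mm behind the grasp point. The pads swing forward as they close: fully open they stand 13 mm farther back than shut.
Start: joints at [-1.257, 0.326, -0.193, 1.052, 0, 1.437], TCP at [238.155, -495.783, 231.281] pointing down, gripper open.
Joint ranges: [-2.65, 2.65], [-0.97, 1.79], [-1.3, 1.35], [-1.93, 2.1], [-1.47, 1.37], [-3.14, 3.14]. Speed limits (rad/s): [2.57, 2.57, 3.14, 3.14, 3.14, 3.14].

INTERFACE

Orientations are given as a rotation vector (axis times angle).
In Python, from workcell import * gives the robot as it stands. The module is installed in compiled form; this text tells all that it offers.
- The arm moves only by the tool jog_arm, never from a script. Its argument "series" is a list of rows, each a list of 7 numbers: the finger opening in mm, from 0 to 85.4, then the shift along the tool's x, y, z in mm, then the turn, a rotation vector about the tool's x, y, z in rad. In form: [[grip, x, y, z, ax, ay, az], ...]. A call has exactly 10 rows; each row shifts and turns the commanded pose from where the row before left it, along the tool's axes as they then stand; what a row does not reach is not made up. A row lasts 1/12 s, in which the tool goes at most 41.7 mm and 7.16 degrees, less where a joint would pass 70% of its speed; a pose out of reach is approached as far as the arm can. A call is refused whole if a number of a shift passes 41.7 or a number of a turn 0.125, either way. A call with a gripper value outside its range is refused whole. The fingers move at their own pace and stop on an object; the grip force is fixed at half the most. Time passes only in rows, so rows that do not move let the fingers close, or fill a call up. It gives the time, the measured TCP pose, the force and the opening at its end, in the units of the state.
- observe(): the state, without advancing time (a new reading comes with each control period).
- get_image(name): name is "side" or "top" or "wrist"; returns (picture, depth): 420x560x3 uint8, blue, green, red; 420x560 float32, mm along the optical axis (not along the pixel's ray), 0 where there is no reading.
- camera_params(name): a dict with "K" (3x3 intrinsics, pixels), "pose" (4x4, takes a point from camera to world coordinates). Camera axes: x right, y up, looking along -z (the intrinsics and any distortion apply to the point x, -y, -z); pixel columns grow to the right and rows downward; lengths in mm; the calibration is good to about 2 mm. The wrist camera is an equidistant fisheye: a pixel r from the principal point sees the ray r / f radians off the axis. A picture is of the moment at which its call begins: read the wrist's pose just before it. camera_params takes no time and is no camera call; for the wrist camera it gives the pose at the moment of the call.
- sign_off(): hands the job in, once; it reports no verdict.
The state is a dict: "t": time; "q": joint angles; "qvel": joint speeds; "effort": joint torques, N m; "tool_pos": TCP position; "tool_rot": TCP orientation; "wrist_force": force on the tool from outside, world axes, zero at the start; "wrist_torque": the same for the moment, N m; "width": opening from 0.0 (shut) to 1.0 (fully open).
Only numpy, scipy, OpenCV 4.12 (cv2) and the standard library are available. Lean on these libraries where they do the work, as an engineer would, in place of code of your own. Each camera call takes 0.05 s, during which the arm holds its last target.

## Working session

There is one attempt and no reset: what is moved stays moved. The work goes in short steps, Python scripts to look and compute and a tool call to move; the robot and the scene stay as the last step left them, time stands still between calls to the robot, and variables do not carry over. Pictures are saved under pics/ and viewed, and the job is handed in when it is done.

Besides the shell and the picture viewer there is one more tool, called after "Call:" as name(argument=value, ...), one argument or row to a line, values as JSON. jog_arm: Moves the arm, as the interface text tells. Its arguments: {"type":"object","properties":{"series":{"type":"array","items":{"type":"array","items":{"type":"number"}}}},"required":["series"]}

```bash
mkdir -p pics
cat > h.py <<'E'
from workcell import *
import numpy as np, cv2
from scipy.spatial.transform import Rotation as R
E
python3 - <<'E'
from h import *
s=observe(); print(s)
for n in("side","top","wrist"):
    p=camera_params(n); print(n,p)
    im,d=get_image(n); cv2.imwrite(f"pics/{n}0.png",im); np.savez(f"{n}0.npz",im=im,d=d,**p)
E
```

```text
{'t': 0.0, 'q': array([-1.25720632e+00,  3.26969228e-01, -1.93579854e-01,  1.05199331e+00,
       -2.01279213e-05,  1.43660547e+00]), 'qvel': array([ 1.00431310e-05,  5.24345596e-04,  2.61184770e-04,  1.32820200e-04,
        6.13716070e-04, -4.92081754e-05]), 'effort': array([-1.06310919e-03, -4.43397617e+01,  2.62441170e+01,  1.53899286e-02,
       -3.17839545e-05,  8.89991441e-06]), 'tool_pos': array([ 237.96043748, -495.21512836,  230.48955963]), 'tool_rot': array([ 1.97357591,  0.45119799, -1.97393311]), 'wrist_force': array([ 0.07184961,  0.81890924, -0.36978562]), 'wrist_torque': array([-0.00850643,  0.02374635,  0.01499412]), 'width': 0.9984067690718832}
side {'K': array([[427.32264592,   0.        , 275.89100821],
       [  0.        , 427.32264592, 215.285898  ],
       [  0.        ,   0.        ,   1.        ]]), 'pose': array([[-9.80381214e-01,  1.59144221e-01, -1.16300437e-01,
         4.07300595e+02],
       [-1.96549084e-01, -7.44775873e-01,  6.37712597e-01,
         7.27635734e+02],
       [ 1.48705151e-02,  6.48060195e-01,  7.61443925e-01,
         9.42096646e+02],
 
[... 417 characters left out ...]
84579e+01],
       [-1.70117980e-02,  5.38154698e-02,  9.98405977e-01,
         1.13586023e+03],
       [ 0.00000000e+00,  0.00000000e+00,  0.00000000e+00,
         1.00000000e+00]])}
wrist {'K': array([[325.1922621 ,   0.        , 280.91036795],
       [  0.        , 325.1922621 , 213.67556253],
       [  0.        ,   0.        ,   1.        ]]), 'pose': array([[ 4.32634598e-01,  8.62174487e-01,  2.63595256e-01,
         3.05388673e+02],
       [-9.01569125e-01,  4.13939685e-01,  1.25805603e-01,
        -4.62715381e+02],
       [-6.46156198e-04, -2.92077200e-01,  9.56394527e-01,
         3.72680680e+02],
       [ 0.00000000e+00,  0.00000000e+00,  0.00000000e+00,
         1.00000000e+00]])}
```

View pics/top0.png

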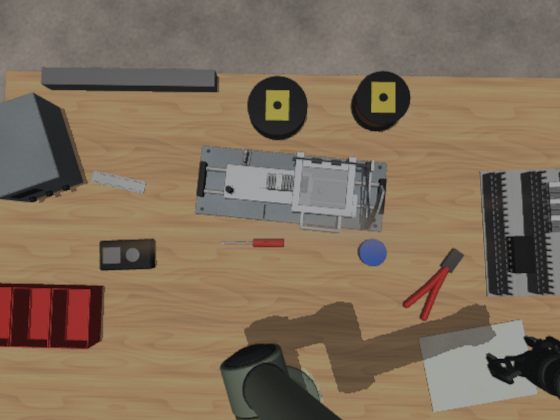

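View pics/side0.png

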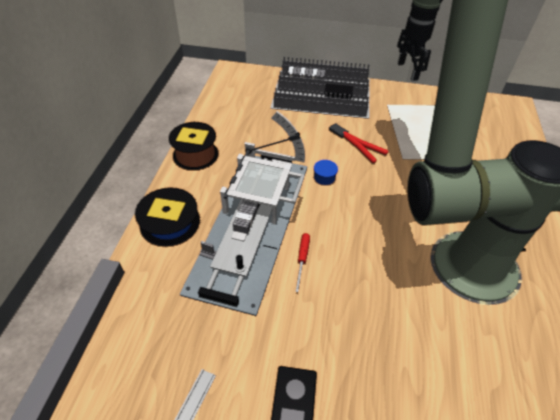

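View pics/wrist0.png

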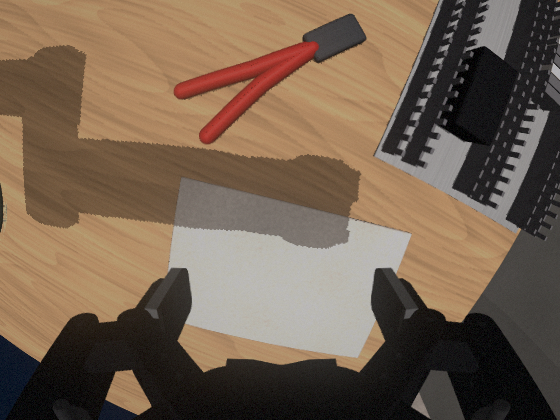

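The top view shows the jig at about (195-387, 145-232), with the post at (229,190), the bar near (320,229) and the tub at (373,252). I'll zoom in to get more detail.

Run:
```python
import cv2
t=cv2.imread('pics/top0.png')[135:245,185:400]; cv2.imwrite('pics/top0z.png',cv2.resize(t,None,fx=3.7,fy=3.7,interpolation=cv2.INTER_CUBIC))
t=cv2.imread('pics/side0.png')[100:315,160:350]; cv2.imwrite('pics/side0z.png',cv2.resize(t,None,fx=2.75,fy=2.75,interpolation=cv2.INTER_CUBIC))
```

```text
(no output)
```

View pics/top0z.png

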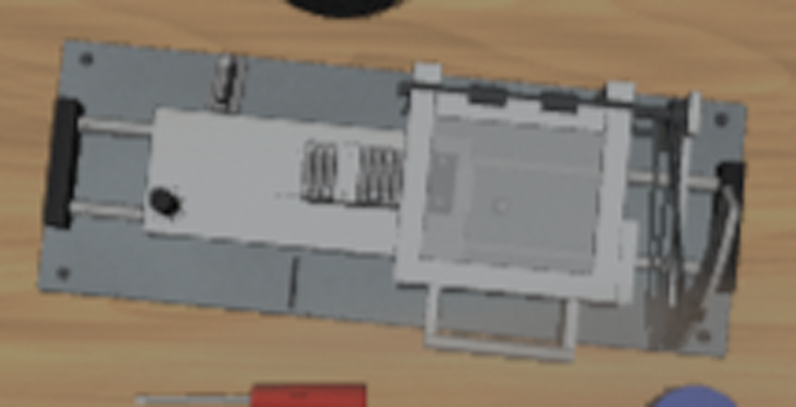

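View pics/side0z.png

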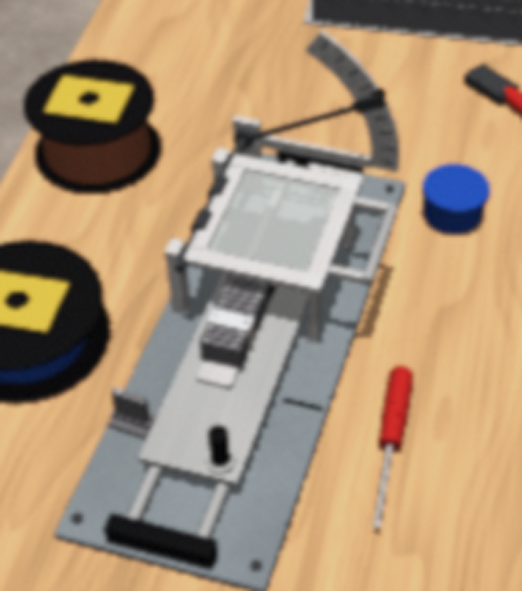

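The zoomed top view has base corners at (65,40), (38,290), (748,102) and (725,355), and the push post at (163,202). The side view shows the pointer tip near (372,100) and the base corners at (58,537), (265,590) and (405,183).

```bash
cat >> h.py <<'E'
def proj(n,P,p=None):
    p=p or {k:v for k,v in np.load(f"{n}0.npz").items() if k in("K","pose")}
    P=np.atleast_2d(P); c=(P-p["pose"][:3,3])@p["pose"][:3,:3]
    c=c*[1,-1,-1]; u=c@p["K"].T; return u[:,:2]/u[:,2:]
def onplane(n,uv,z,p=None):
    p=p or {k:v for k,v in np.load(f"{n}0.npz").items() if k in("K","pose")}
    r=np.linalg.inv(p["K"])@[uv[0],uv[1],1]; r=p["pose"][:3,:3]@(r*[1,-1,-1]); o=p["pose"][:3,3]
    return o+r*(z-o[2])/r[2]
def zt(x,y): return np.array([ (x+.5)/3.7-.5+185,(y+.5)/3.7-.5+135])
def zs(x,y): return np.array([ (x+.5)/2.75-.5+160,(y+.5)/2.75-.5+100])
def j2w(J,P):
    x,y,a=J; c,s=np.cos(a),np.sin(a); P=np.atleast_2d(P).astype(float)
    return np.c_[x+c*P[:,0]-s*P[:,1], y+s*P[:,0]+c*P[:,1],P[:,2]]
E
python3 - <<'E'
from h import *
from scipy.optimize import least_squares
T=[(( 100,355,12),zt(65,40)),((-100,355,12),zt(38,290)),((100,-185,12),zt(748,102)),((-100,-185,12),zt(725,355))]
S=[((100,355,12),zs(58,537)),((-100,355,12),zs(265,590)),((-100,-185,12),zs(405,183))]
def f(J,w):
    r=[]
    if 't' in w: r+=[(proj('top',j2w(J,P))[0]-u) for P,u in T]
    if 's' in w: r+=[(proj('side',j2w(J,P))[0]-u) for P,u in S]
    return np.concatenate(r)
for w in('t','s','ts'):
    q=least_squares(f,[480,-60,0],args=(w,)); print(w,q.x,np.round(q.fun,1))
J=q.x
print('bar corners check',onplane('top',zt(163,202),84))
def inv(P): 
    c,s=np.cos(J[2]),np.sin(J[2]);d=P[:2]-J[:2];return np.array([c*d[0]+s*d[1],-s*d[0]+c*d[1]])
print('post jig', inv(onplane('top',zt(160,201),84)),inv(onplane('side',zs(216,432),84)))
print('bar jig', [inv(onplane('top',zt(*a),95)) for a in((425,343),(572,355))])
print('line', inv(onplane('top',zt(293,282),12)),inv(onplane('side',zs(303,404),12)))
# pointer angle from side: hinge x from cover: bar x+180
for hx in (70,78,86):
  for a in (.4,.5,.6,.7,.75):
    P=[(hx-180*np.cos(a),-109,95+180*np.sin(a)),(hx-60*np.cos(a),-109,95+60*np.sin(a))]
    print(hx,a,((proj('side',j2w(J,P))-[160,100])*2.75).round(),((proj('top',j2w(J,P))-[185,135])*3.7).round())
for n,u,z in(('tub',(373,252),44),('sd1',(222,243),10),('sd2',(284,243),10)): print(n,onplane('top',u,z),inv(onplane('top',u,z)))
E
```

```text
t [ 6.05807748e+02 -9.78212723e+01 -7.51176931e-02] [-0.5 -0.4 -0.5  0.2  0.2 -0.2  0.8  0.4]
s [ 6.05947321e+02 -9.78089150e+01 -7.17868537e-02] [-1.4 -0.5  1.2  0.6  0.2 -0.6]
ts [ 6.05738599e+02 -9.78369173e+01 -7.36505306e-02] [-0.6 -0.2 -0.4  0.4  0.1 -0.3  0.9  0.4 -1.5 -0.6  1.   0.6  0.4 -0.5]
bar corners check [596.93474244 156.69182804  84.        ]
post jig [-26.97984199 255.4591978 ] [-22.64197163 254.89188904]
bar jig [array([-112.43125475,   53.3988084 ]), array([-111.1114942 ,  -52.32955367])]
line [-74.02172656 155.84855498] [-73.73782557 153.314988  ]
70 0.4 [[395. 118.]
 [291. 133.]] [[673. 339.]
 [671. 183.]]
70 0.5 [[389. 104.]
 [289. 129.]] [[680. 327.]
 [673. 179.]]
70 0.6 [[380.  90.]
 [286. 124.]] [[686. 312.]
 [675. 174.]]
70 0.7 [[370.  77.]
 [282. 120.]] [[693. 295.]
 [677. 168.]]
70 0.75 [[365.  70.]
 [280. 118.]] [[696. 285.]
 [678. 164.]]
78 0.4 [[387. 117.]
 [284. 132.]] [[674. 327.]
 [672. 172.]]
78 0.5 [[381. 103.]
 [281. 127.]] [[681. 315.]
 [674. 168.]]
78 0.6 [[373.  89.]
 [278. 123.]] [[687. 300.]
 [676. 162.]]
78 0.7 [[363.  75.]
 [275. 119.]] [[694. 282.]
 [678. 156.]]
78 0.75 [[357.  69.]
 [273. 117.]] [[697. 273.]
 [679. 153.]]
86 0.4 [[380. 115.]
 [276. 130.]] [[675. 315.]
 [673. 161.]]
86 0.5 [[373. 101.]
 [274. 126.]] [[682. 303.]
 [675. 156.]]
86 0.6 [[365.  87.]
 [271. 122.]] [[688. 288.]
 [677. 151.]]
86 0.7 [[355.  74.]
 [268. 117.]] [[695. 270.]
 [679. 145.]]
86 0.75 [[349.  67.]
 [266. 115.]] [[698. 260.]
 [680. 141.]]
tub [ 433.61863688 -243.69799854   44.        ] [-160.92031299 -158.13092461]
sd1 [448.36500542 181.72339852  10.        ] [-177.51811407  267.22226211]
sd2 [452.11139081   3.09565259  10.        ] [-160.63774749   89.35444535]
```

```bash
cat >> h.py <<'E'
J=(605.8,-97.8,-0.074)
def go(P,yd=None,rest=None):
    """P world TCP target, yd jig-frame yaw dir for tool y ; prints total x-turn and tool-frame shift after the turn"""
    s=observe(); Rt=R.from_rotvec(s['tool_rot']); M=Rt.as_matrix()
    print('t',round(s['t'],2),'pos',s['tool_pos'].round(1),'F',s['wrist_force'].round(1),'w',round(s['width']*85.4,1))
    if yd is not None:
        a=J[2]+yd; c,n=np.cos(a),np.sin(a)
        G=np.c_[[0,0,-1],[c,n,0],np.cross([0,0,-1],[c,n,0])]
        for f in(1,-1):
            G2=G*[1,f,f]; rv=R.from_matrix(M.T@G2).as_rotvec(); print('turn',rv.round(3),'shift after',((np.array(P)-s['tool_pos'])@G2).round(1))
    print('shift now axes',((np.array(P)-s['tool_pos'])@M).round(1)); print(M.round(3))
E
python3 - <<'E'
from h import *
post=j2w(J,(-26,255,49))[0]; dock=j2w(J,(-26,155,49))[0]; bar=j2w(J,(-110,0,76))[0]; print(post,dock,bar)
go(post,0); go(post,np.pi/2)
t=cv2.imread('pics/side0.png')[100:180,240:320]; cv2.imwrite('pics/ptr0z.png',cv2.resize(t,None,fx=7,fy=7,interpolation=cv2.INTER_CUBIC))
for a in (.4,.45,.5,.55,.6,.7):
    P=[(70-r*np.cos(a),-109,95+r*np.sin(a)) for r in (60,120,180)]
    print(a,((proj('side',j2w(J,P))-[240,100])*7).round())
E
```

```text
[598.72393822 158.42437306  49.        ] [591.3306901   58.69804814  49.        ] [496.10104259 -89.66742707  76.        ]
t 0.15 pos [ 238.  -495.4  230.7] F [-0.8  0.5 -0. ] w 85.3
turn [-1.049e+00 -1.000e-03  1.000e-03] shift after [ 181.7  311.4 -678.7]
turn [2.093e+00 1.000e-03 1.000e-03] shift after [ 181.7 -311.4  678.7]
shift now axes [ 182.4 -432.9 -608.2]
[[-0.     0.433 -0.901]
 [ 0.001 -0.901 -0.433]
 [-1.    -0.001 -0.   ]]
t 0.15 pos [ 238.  -495.4  230.7] F [-0.8  0.5 -0. ] w 85.3
turn [-2.62e+00 -2.00e-03  0.00e+00] shift after [181.7 678.7 311.4]
turn [0.522 0.    0.001] shift after [ 181.7 -678.7 -311.4]
shift now axes [ 182.4 -432.9 -608.2]
[[-0.     0.433 -0.901]
 [ 0.001 -0.901 -0.433]
 [-1.    -0.001 -0.   ]]
0.4 [[180. 339.]
 [310. 320.]
 [446. 301.]]
0.45 [[178. 333.]
 [305. 309.]
 [438. 283.]]
0.5 [[174. 327.]
 [298. 297.]
 [429. 265.]]
0.55 [[171. 322.]
 [292. 286.]
 [419. 248.]]
0.6 [[167. 317.]
 [284. 275.]
 [408. 230.]]
0.7 [[159. 306.]
 [267. 253.]
 [383. 196.]]
```

View pics/ptr0z.png

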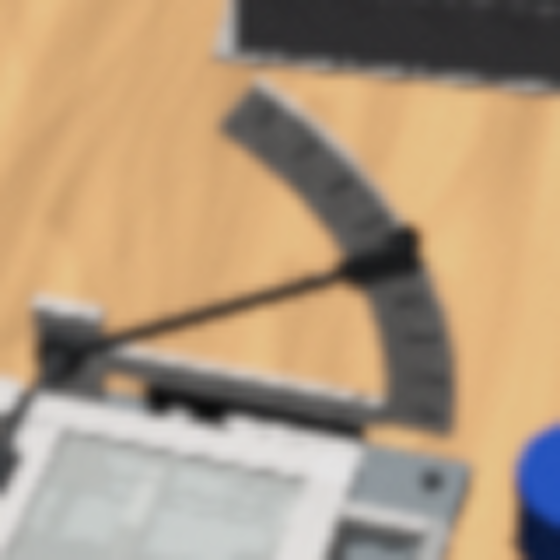

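The pointer shaft runs from (180,322) to its tip near (416,243). That gives a set angle of about 0.565 rad.

Call:
jog_arm(
  series=[
    [85,0,0,0,-0.105,0,0],
    [85,0,0,0,-0.105,0,0],
    [85,0,0,0,-0.105,0,0],
    [85,0,0,0,-0.105,0,0],
    [85,0,0,0,-0.105,0,0],
    [85,0,0,0,-0.105,0,0],
    [85,0,0,0,-0.105,0,0],
    [85,0,0,0,-0.105,0,0],
    [85,0,0,0,-0.105,0,0],
    [85,0,0,0,-0.105,0,0],
  ],
)

```text
t: 0.98
tool_pos: [238.1, -495.5, 230.9]
tool_rot: [1.259, 1.177, -1.259]
wrist_force: [0.3, -0.5, 0.1]
width: 0.996
```

Run:
```python
from h import *
go((340,-200,230),0);go((440,60,230));go((598.7,158.4,130))
```

```text
t 0.98 pos [ 238.1 -495.5  230.9] F [ 0.3 -0.5  0.1] w 85.1
turn [ 0.006 -0.001  0.   ] shift after [   0.9   79.8 -302.3]
turn [-3.135e+00 -0.000e+00 -1.000e-03] shift after [  0.9 -79.8 302.3]
shift now axes [   1.1   81.7 -301.8]
[[-0.     0.998 -0.068]
 [ 0.001 -0.068 -0.998]
 [-1.    -0.    -0.001]]
t 0.98 pos [ 238.1 -495.5  230.9] F [ 0.3 -0.5  0.1] w 85.1
shift now axes [   1.3  163.8 -567.9]
[[-0.     0.998 -0.068]
 [ 0.001 -0.068 -0.998]
 [-1.    -0.    -0.001]]
t 0.98 pos [ 238.1 -495.5  230.9] F [ 0.3 -0.5  0.1] w 85.1
shift now axes [ 101.3  315.5 -676.8]
[[-0.     0.998 -0.068]
 [ 0.001 -0.068 -0.998]
 [-1.    -0.    -0.001]]
```

Call:
jog_arm(
  series=[
    [85,0,8,-30,0,0,0],
    [85,0,8,-30,0,0,0],
    [85,0,8,-30,0,0,0],
    [85,0,8,-30,0,0,0],
    [85,0,8,-30,0,0,0],
    [85,0,8,-30,0,0,0],
    [85,0,8,-30,0,0,0],
    [85,0,8,-30,0,0,0],
    [85,0,8,-30,0,0,0],
    [85,0,8,-30,0,0,0],
  ],
)

```text
t: 1.82
tool_pos: [339.9, -200.9, 231.2]
tool_rot: [1.263, 1.174, -1.263]
wrist_force: [0.5, -0.1, 0.9]
width: 0.997
```

Call:
jog_arm(
  series=[
    [85,0,8,-27,0,0,0],
    [85,0,8,-27,0,0,0],
    [85,0,8,-27,0,0,0],
    [85,0,8,-27,0,0,0],
    [85,0,8,-27,0,0,0],
    [85,0,8,-27,0,0,0],
    [85,0,8,-27,0,0,0],
    [85,0,8,-27,0,0,0],
    [85,0,8,-27,0,0,0],
    [85,0,8,-27,0,0,0],
  ],
)

```text
t: 2.65
tool_pos: [439.4, 62.5, 231.2]
tool_rot: [1.262, 1.174, -1.263]
wrist_force: [-0.1, -0.8, -0.8]
width: 0.993
```

Call:
jog_arm(
  series=[
    [85,6,15,-11,0,0,0],
    [85,6,15,-11,0,0,0],
    [85,6,15,-11,0,0,0],
    [85,6,15,-11,0,0,0],
    [85,6,15,-11,0,0,0],
    [85,6,15,-11,0,0,0],
    [85,6,15,-11,0,0,0],
    [85,6,15,-11,0,0,0],
    [85,6,15,-11,0,0,0],
    [85,6,15,-11,0,0,0],
  ],
)

```text
t: 3.48
tool_pos: [597.3, 160.3, 170.5]
tool_rot: [1.262, 1.174, -1.263]
wrist_force: [-0.9, 0.6, 0.2]
width: 0.994
```

Run:
```python
from h import *
go((598.7,158.4,49),0)
p=camera_params('wrist');im,d=get_image('wrist');cv2.imwrite('pics/wrist1.png',im);np.savez('wrist1.npz',d=d,**p)
```

```text
t 3.48 pos [597.3 160.3 170.5] F [-0.9  0.6  0.2] w 84.9
turn [0.001 0.    0.001] shift after [121.5   1.5   1.8]
turn [-3.141e+00 -1.000e-03  0.000e+00] shift after [121.5  -1.5  -1.8]
shift now axes [121.5   1.6   1.7]
[[-0.001  0.997 -0.073]
 [-0.    -0.073 -0.997]
 [-1.    -0.001  0.   ]]
```

View pics/wrist1.png

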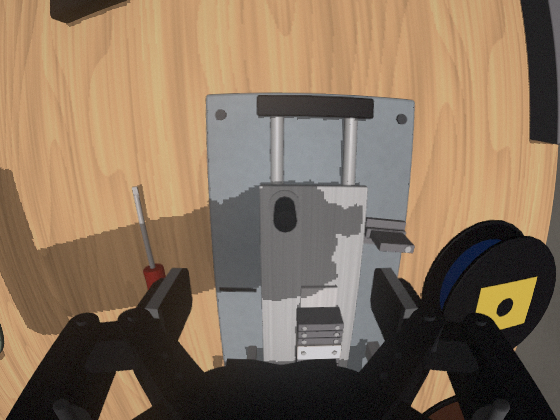

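The wrist view shows the post at about (285,215), centred between the fingers. The black line on the base is at (238,290). I'll locate the post from depth.

```bash
cat >> h.py <<'E'
def wpts(f):
    z=np.load(f); d=z['d'];K=z['K'];T=z['pose']
    v,u=np.mgrid[:420,:560].astype(float); x=(u-K[0,2])/K[0,0]; y=(v-K[1,2])/K[1,1]; th=np.hypot(x,y); s=np.where(th>0,np.tan(th)/np.maximum(th,1e-9),1)
    c=np.stack([x*s*d,-y*s*d,-d],-1); return c@T[:3,:3].T+T[:3,3]
def w2j(P):
    c,s=np.cos(J[2]),np.sin(J[2]);d=P[...,:2]-np.array(J[:2]);return np.stack([c*d[...,0]+s*d[...,1],-s*d[...,0]+c*d[...,1],P[...,2]],-1)
E
python3 - <<'E'
from h import *
P=w2j(wpts('wrist1.npz'))[190:240,265:305].reshape(-1,3)
m=(P[:,2]>50)&(P[:,2]<95); print(m.sum(),P[m].min(0),P[m].max(0)); t=P[m&(P[:,2]>80)]; print(len(t),t.min(0),t.max(0),t.mean(0))
Q=w2j(wpts('wrist1.npz')); print(Q[290,238],Q[290,225],Q[100,208],Q[100,413])
E
```

```text
637 [-33.81866405 247.73092156  50.0049555 ] [-15.98305626 264.85791895  85.91367729]
423 [-33.34684764 247.73092156  80.17215594] [-16.13285229 264.52254896  85.91367729] [-24.94275953 256.39484547  83.24774615]
[-73.09439802 154.87207399  13.10576168] [-87.27047235 154.3287751   12.86469446] [-94.47886384 349.13116679  12.94001639] [ 99.37567825 353.66528226  11.01713138]
```

Call:
jog_arm(
  series=[
    [85,13,1,1,0,0,0],
    [85,13,1,0,0,0,0],
    [85,13,0,0,0,0,0],
    [85,13,0,0,0,0,0],
    [85,13,0,0,0,0,0],
    [85,13,0,0,0,0,0],
    [85,13,0,0,0,0,0],
    [85,12,0,0,0,0,0],
    [85,11,0,0,0,0,0],
    [85,5,0,0,0,0,0],
  ],
)

```text
t: 4.37
tool_pos: [597.7, 158.4, 50.4]
tool_rot: [1.261, 1.175, -1.265]
wrist_force: [-0.6, -0.2, -0.7]
width: 0.999
```

Call:
jog_arm(
  series=[
    [10,0,0,0,0,0,0],
    [10,0,0,0,0,0,0],
    [10,0,0,0,0,0,0],
    [10,0,0,0,0,0,0],
    [10,0,0,0,0,0,0],
    [10,0,0,0,0,0,0],
    [10,0,0,0,0,0,0],
    [10,0,0,0,0,0,0],
    [10,0,0,0,0,0,0],
    [10,0,0,0,0,0,0],
  ],
)

```text
t: 5.2
tool_pos: [600.0, 158.7, 53.1]
tool_rot: [1.264, 1.172, -1.261]
wrist_force: [3.3, -0.2, 5.2]
width: 0.189
```

Run:
```python
from h import *
go(j2w(J,(-26,155,49))[0],0); print(w2j(observe()['tool_pos']))
```

```text
t 5.2 pos [600.  158.7  53.1] F [ 3.3 -0.2  5.2] w 16.1
turn [ 0.001 -0.    -0.002] shift after [  4.1  -1.3 100.4]
turn [-3.141e+00  4.000e-03 -1.000e-03] shift after [   4.1    1.3 -100.4]
shift now axes [  4.1  -1.4 100.4]
[[ 0.002  0.997 -0.073]
 [ 0.    -0.073 -0.997]
 [-1.     0.002 -0.   ]]
[-24.72410264 255.39826835  53.14223586]
```

Call:
jog_arm(
  series=[
    [10,0,0,5,0,0,0],
    [10,0,0,10,0,0,0],
    [10,0,0,10,0,0,0],
    [10,0,0,10,0,0,0],
    [10,0,0,10,0,0,0],
    [10,0,0,10,0,0,0],
    [10,0,0,10,0,0,0],
    [10,0,0,10,0,0,0],
    [10,0,0,10,0,0,0],
    [10,0,0,5,0,0,0],
  ],
)

```text
t: 6.03
tool_pos: [593.1, 70.1, 53.2]
tool_rot: [1.268, 1.177, -1.259]
wrist_force: [3.0, 14.5, 6.0]
width: 0.19
```

```bash
cat > look.py <<'E'
from h import *
import sys
k=sys.argv[1]
s=observe();print(s['t'],w2j(s['tool_pos']),s['wrist_force'],s['width'])
for n in sys.argv[2:]:
    p=camera_params(n);im,d=get_image(n);cv2.imwrite(f'pics/{n}{k}.png',im);np.savez(f'{n}{k}.npz',d=d,**p)
E
python3 look.py 2 wrist side
```

```text
6.0333 [-25.09554016 166.50488636  53.18389599] [ 3.04619534 14.53058729  6.00105831] 0.18972123373504343
```

View pics/wrist2.png

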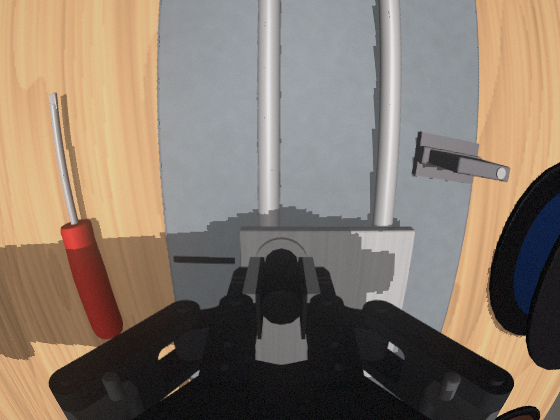

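The post is still gripped at (281,270). It sits just short of the line at (205,260), and the drag force is 14.5 N, which fits the arm's lag.

Call:
jog_arm(
  series=[
    [10,0,0,2,0,0,0],
    [10,0,0,2,0,0,0],
    [10,0,0,2,0,0,0],
    [10,0,0,1,0,0,0],
    [10,0,0,1,0,0,0],
    [10,0,0,1,0,0,0],
    [10,0,0,1,0,0,0],
    [10,0,0,0,0,0,0],
    [10,0,0,0,0,0,0],
    [10,0,0,0,0,0,0],
  ],
)

```text
t: 6.97
tool_pos: [592.2, 58.6, 53.1]
tool_rot: [1.262, 1.172, -1.262]
wrist_force: [1.0, -1.5, 7.2]
width: 0.193
```

```bash
python3 look.py 3 wrist top side
```

```text
6.9667 [-25.10788799 154.9480387   53.13798659] [ 1.0424124  -1.51035941  7.19920923] 0.19289332715061125
```

View pics/wrist3.png

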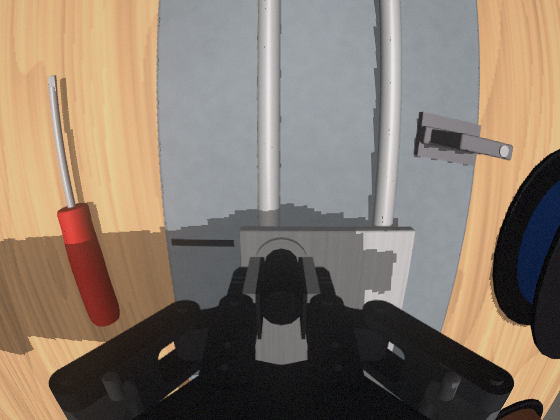

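The carrier has reached y≈155 and the force has dropped to about -1.5 N, so the detent has drawn it in. I'll let go and check.

Call:
jog_arm(
  series=[
    [85,0,0,0,0,0,0],
    [85,0,0,0,0,0,0],
    [85,0,0,0,0,0,0],
    [85,0,0,0,0,0,0],
    [85,0,0,0,0,0,0],
    [85,-15,0,0,0,0,0],
    [85,-25,0,0,0,0,0],
    [85,-30,0,0,0,0,0],
    [85,-30,0,0,0,0,0],
    [85,-20,0,0,0,0,0],
  ],
)

```text
t: 7.95
tool_pos: [592.2, 59.0, 174.9]
tool_rot: [1.264, 1.172, -1.261]
wrist_force: [1.1, 0.2, -0.4]
width: 0.994
```

```bash
python3 look.py 4 wrist side
python3 - <<'E'
from h import *
Q=w2j(wpts('wrist4.npz')); P=Q[:,200:360].reshape(-1,3)
m=(P[:,2]>79)&(P[:,2]<90)&(abs(P[:,0]+25)<15)&(abs(P[:,1]-155)<30); t=P[m]; print(m.sum(),t.min(0),t.max(0))
E
```

```text
7.95 [-25.1436913  155.32464285 174.87462835] [ 1.06087441  0.19836743 -0.37854661] 0.9937446273350293
419 [-33.83247913 146.9356054   79.15465349] [-17.09526789 163.97862885  85.19186289]
```

View pics/wrist4.png

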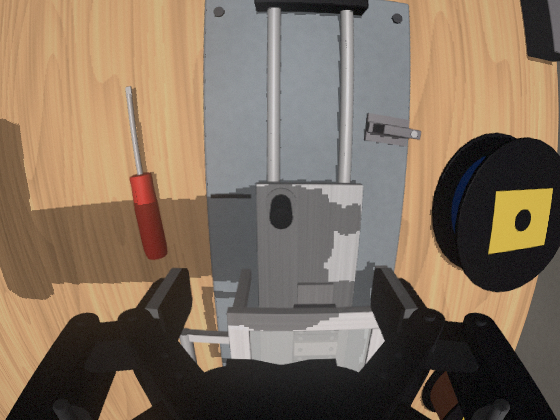

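The post is at jig y 155.4 (line at 154.9), so the carrier is docked. The cover is still shut. Next I move above the bar.

Call:
jog_arm(
  series=[
    [85,0,-8.5,15.5,0,0,0],
    [85,0,-8.5,15.5,0,0,0],
    [85,0,-8.5,15.5,0,0,0],
    [85,0,-8.5,15.5,0,0,0],
    [85,0,-8.5,15.5,0,0,0],
    [85,0,-8.5,15.5,0,0,0],
    [85,0,-8.5,15.5,0,0,0],
    [50,0,-8.5,15.5,0,0,0],
    [30,0,-8.5,15.5,0,0,0],
    [30,0,-8.5,15.5,0,0,0],
  ],
)

```text
t: 8.88
tool_pos: [494.1, -89.8, 171.1]
tool_rot: [1.262, 1.176, -1.264]
wrist_force: [-0.6, 1.0, 0.4]
width: 0.599
```

```bash
python3 look.py 5 wrist side top
python3 - <<'E'
from h import *
Q=w2j(wpts('wrist5.npz')); P=Q.reshape(-1,3)
m=(P[:,2]>88)&(P[:,2]<106)&(P[:,0]>-125)&(P[:,0]<-90)&(abs(P[:,1])<40); t=P[m]; print(m.sum(),t.min(0),t.max(0),np.median(t,0))
E
```

```text
8.8833 [-111.97939853   -0.31183015  171.129872  ] [-0.63717238  1.00502913  0.43789608] 0.5993875764075949
1782 [-115.5661187   -39.94142271   93.17389701] [-103.69264902   39.99071032  102.01949446] [-109.82087414    3.21520937   99.03654442]
```

View pics/wrist5.png

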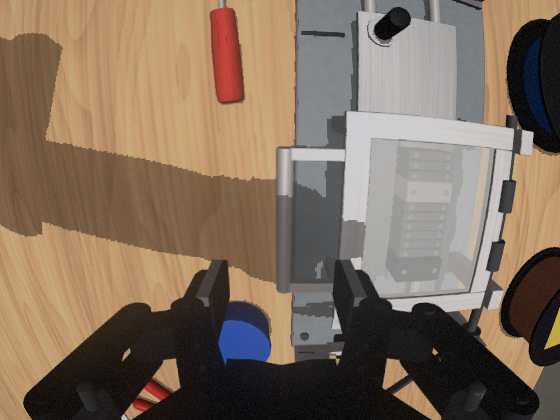

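The bar is at x -109.8 (about (284,220) in the picture). I'll shift 2 mm and go down with the jaws at 32 mm.

Call:
jog_arm(
  series=[
    [32,0,1,0,0,0,0],
    [32,0,1,0,0,0,0],
    [32,8,0,0,0,0,0],
    [32,12,0,0,0,0,0],
    [32,12,0,0,0,0,0],
    [32,14,0,0,0,0,0],
    [32,14,0,0,0,0,0],
    [32,14,0,0,0,0,0],
    [32,12,0,0,0,0,0],
    [32,8,0,0,0,0,0],
  ],
)

```text
t: 9.87
tool_pos: [496.9, -88.7, 76.4]
tool_rot: [1.262, 1.176, -1.263]
wrist_force: [-0.4, -0.5, 0.6]
width: 0.373
```

```bash
python3 look.py 6 wrist side
```

```text
9.8667 [-109.30357766    1.01673448   76.43025867] [-0.43601738 -0.47111309  0.5604423 ] 0.3732160393274234
```

View pics/wrist6.png

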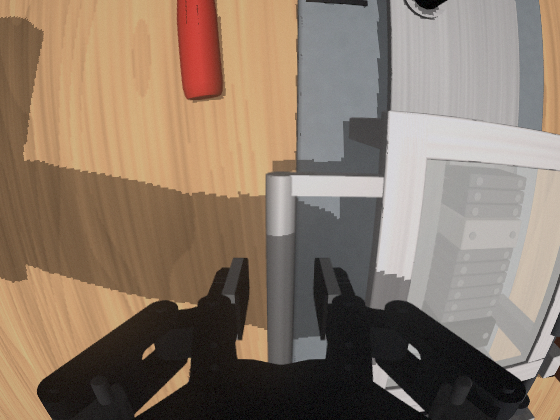

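The bar at (280,250) is centred between the pads, which are at columns 238 and 322, and there is no contact. I'll close the jaws.

Call:
jog_arm(
  series=[
    [2,0,0,0,0,0,0],
    [2,0,0,0,0,0,0],
    [2,0,0,0,0,0,0],
    [2,0,0,0,0,0,0],
    [2,0,0,0,0,0,0],
    [2,0,0,0,0,0,0],
    [2,0,0,0,0,0,0],
    [2,0,0,0,0,0,0],
    [2,0,0,0,0,0,0],
    [2,0,0,0,0,0,0],
  ],
)

```text
t: 10.8
tool_pos: [496.4, -89.4, 78.4]
tool_rot: [1.262, 1.175, -1.264]
wrist_force: [-6.4, 1.0, 2.6]
width: 0.12
```

```bash
python3 look.py 7
python3 - <<'E'
import numpy as np
p=np.zeros(2)
for a in np.linspace(0,.565,11)[1:]:
    q=np.array([180*np.sin(a),180*(1-np.cos(a))]); print((q-p).round(1)); p=q
E
```

```text
10.8 [-109.73417502    0.33623064   78.43738953] [-6.37603919  0.97690672  2.63464423] 0.12038256417513404
[10.2  0.3]
[10.1  0.9]
[10.1  1.4]
[10.  2.]
[9.8 2.6]
[9.7 3.1]
[9.5 3.7]
[9.3 4.2]
[9.  4.7]
[8.7 5.2]
```

Gripped at 10 mm. Now I lift along the arc over two calls of 10 rows.

Call:
jog_arm(
  series=[
    [2,-3,0,0,0,0,0],
    [2,-5,0.1,0,0,0,0],
    [2,-5,0.3,0,0,0,0],
    [2,-5,0.4,0,0,0,0],
    [2,-5,0.5,0,0,0,0],
    [2,-5,0.7,0,0,0,0],
    [2,-5,0.8,0,0,0,0],
    [2,-5,0.9,0,0,0,0],
    [2,-5,1.1,0,0,0,0],
    [2,-5,1.2,0,0,0,0],
  ],
)

```text
t: 11.63
tool_pos: [502.3, -89.8, 126.4]
tool_rot: [1.262, 1.176, -1.264]
wrist_force: [-4.6, 0.7, -5.8]
width: 0.116
```

```bash
python3 look.py 8 side
```

```text
11.6333 [-103.8070819     0.31252857  126.4206176 ] [-4.60600892  0.69781662 -5.84729461] 0.11624136644732783
```

View pics/side8.png

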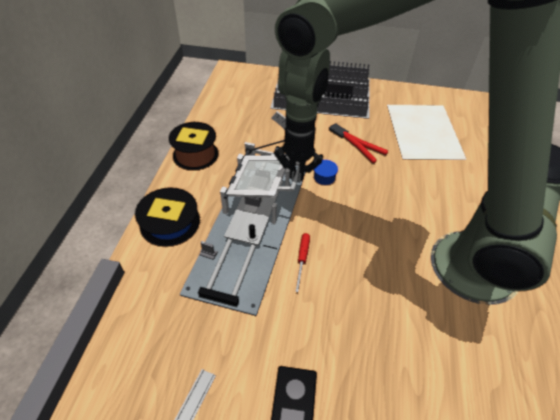

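The cover is rising with the bar held. The bar has come up 48 mm, which is about 0.27 rad, and the carrier has not moved.

Call:
jog_arm(
  series=[
    [2,-5,1.4,0,0,0,0],
    [2,-5,1.6,0,0,0,0],
    [2,-5,1.7,0,0,0,0],
    [2,-5,1.9,0,0,0,0],
    [2,-5,2.0,0,0,0,0],
    [2,-5,2.2,0,0,0,0],
    [2,-5,2.4,0,0,0,0],
    [2,-5,2.6,0,0,0,0],
    [2,-5,2.8,0,0,0,0],
    [2,-3.5,2.1,0,0,0,0],
  ],
)

```text
t: 12.52
tool_pos: [522.3, -91.3, 175.1]
tool_rot: [1.261, 1.176, -1.266]
wrist_force: [-9.1, 0.4, -1.6]
width: 0.109
```

Call:
jog_arm(
  series=[
    [2,0,0,0,0,0,0],
    [2,0,0,0,0,0,0],
    [2,0,0,0,0,0,0],
    [2,0,0,0,0,0,0],
    [2,0,0,0,0,0,0],
    [2,0,0,0,0,0,0],
    [2,0,0,0,0,0,0],
    [2,0,0,0,0,0,0],
    [2,0,0,0,0,0,0],
    [2,0,0,0,0,0,0],
  ],
)

```text
t: 13.35
tool_pos: [522.2, -91.4, 175.0]
tool_rot: [1.261, 1.176, -1.266]
wrist_force: [-10.1, 1.0, -1.1]
width: 0.113
```

```bash
python3 look.py 9 side wrist top
python3 - <<'E'
from h import *
t=cv2.imread('pics/side9.png')[100:260,200:340]; cv2.imwrite('pics/side9z.png',cv2.resize(t,None,fx=3.7,fy=3.7,interpolation=cv2.INTER_CUBIC))
E
```

```text
13.35 [-83.87452535   0.2393079  175.0227456 ] [-10.12161412   0.95490825  -1.05175852] 0.11325769751072444
```

View pics/side9z.png

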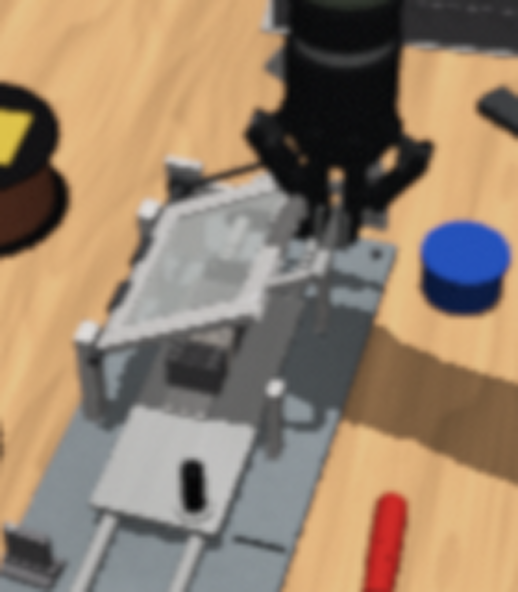

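View pics/wrist9.png

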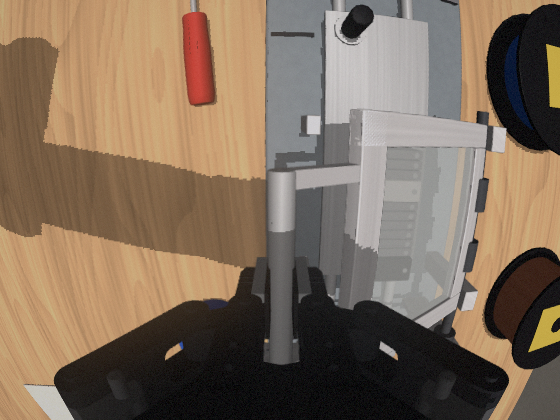

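The cover is raised and the bar is still held, at (283,265) in the wrist view. Carrier post and line are still aligned. Next I measure the cover angle and re-measure the pointer from depth.

```bash
cat >> h.py <<'E'
def ppts(f):
    z=np.load(f); d=z['d'];K=z['K'];T=z['pose']; v,u=np.mgrid[:420,:560].astype(float)
    c=np.stack([(u-K[0,2])/K[0,0]*d,-(v-K[1,2])/K[1,1]*d,-d],-1); return c@T[:3,:3].T+T[:3,3]
E
python3 - <<'E'
from h import *
for f in('side0.npz','top0.npz','side9.npz'):
    Q=w2j(ppts(f)).reshape(-1,3)
    m=(Q[:,1]<-98)&(Q[:,1]>-116)&(Q[:,2]>100)&(Q[:,2]<260)&(Q[:,0]<80)&(Q[:,0]>-130)
    P=Q[m]; a=np.arctan2(P[:,2]-95,70-P[:,0]); r=np.hypot(P[:,2]-95,70-P[:,0]); o=np.argsort(r)
    print(f,m.sum()); print(np.c_[r,a,P[:,1]][o][::max(1,len(o)//25)].round(2))
    k=r>100; print('med',np.median(a[k]) if k.any() else None)
# cover from wrist9: frame's load-side top face & bar
Q=w2j(wpts('wrist9.npz'))
for (u,v) in((283,200),(282,220),(360,135),(380,130),(420,127),(460,133),(368,200),(366,230),(480,180)):
    P=Q[v,u]; print((u,v),P.round(1),round(float(np.arctan2(P[2]-95,70-P[0])),3),round(float(np.hypot(P[2]-95,70-P[0])),1))
b=Q[180:228,274:294].reshape(-1,3); print(b.max(0),np.median(b,0))
E
```

```text
side0.npz 182
[[   5.4     1.42 -106.99]
 [   9.51    2.49 -104.01]
 [  11.4     1.66 -113.25]
 [  13.92    0.46 -109.47]
 [  19.87    0.63 -108.5 ]
 [  32.32    0.64 -106.97]
 [  45.16    0.61 -111.39]
 [  55.53    0.63 -105.52]
 [  62.88    0.63 -106.37]
 [  72.97    0.55 -108.48]
 [  83.99    0.54 -105.32]
 [  93.57    0.53 -106.85]
 [ 102.97    0.56 -114.04]
 [ 114.75    0.59 -105.11]
 [ 124.43    0.58 -106.07]
 [ 132.78    0.56 -106.15]
 [ 141.47    0.54 -105.75]
 [ 145.85    0.56 -108.72]
 [ 150.94    0.55 -109.47]
 [ 153.69    0.5  -108.83]
 [ 157.64    0.58 -108.76]
 [ 161.28    0.51 -108.14]
 [ 164.53    0.55 -108.12]
 [ 167.29    0.54 -108.12]
 [ 171.96    0.55 -104.93]
 [ 174.73    0.52 -109.52]]
med 0.5582042458928288
top0.npz 156
[[   6.11    1.5  -112.66]
 [   9.16    1.12 -107.15]
 [  10.2     1.18 -109.55]
 [  11.66    0.99 -112.33]
 [  13.54    0.79 -107.31]
 [  25.9     0.75 -106.28]
 [  33.23    0.62 -106.6 ]
 [  46.3     0.6  -108.65]
 [  54.99    0.55 -106.1 ]
 [  64.26    0.54 -105.88]
 [  74.04    0.6  -107.02]
 [  85.6     0.57 -106.87]
 [  95.39    0.57 -108.
[... 1623 characters left out ...]
-01 -1.0574e+02]
 [ 7.2620e+01  5.9000e-01 -1.0492e+02]
 [ 7.5940e+01  5.8000e-01 -1.0434e+02]
 [ 7.7590e+01  5.6000e-01 -1.0610e+02]
 [ 1.1609e+02  5.5000e-01 -1.0454e+02]
 [ 1.6389e+02  3.0000e-02 -1.1448e+02]]
med 0.5549745920261818
(283, 200) [-82.9  43.1 193.7] 0.573 181.9
(282, 220) [-83.2  34.6 193.1] 0.569 181.9
(360, 135) [-47.6  67.9 170. ] 0.568 139.5
(380, 130) [-36.4  70.4 164.5] 0.579 127.1
(420, 127) [ -7.4  73.  146.7] 0.589 93.0
(460, 133) [ 33.1  71.2 123.5] 0.657 46.6
(368, 200) [-41.7  36.8 168.7] 0.583 133.8
(366, 230) [-41.4  21.2 168.2] 0.581 133.2
(480, 180) [ 67.8  36.8 103.4] 1.314 8.7
[-78.70234798  75.30773689 317.08883244] [-82.82593778  41.44356536 192.81043503]
```

The cover comes out at about 0.54 rad and the pointer at about 0.55 rad, after allowing for the half thicknesses. That is inside the 0.07 rad tolerance. The hold has been steady for over 0.8 s, so I'm handing the job in.

Run:
```python
from h import *
Q=w2j(wpts('wrist9.npz')); P=Q[0:60,320:390].reshape(-1,3); m=(P[:,2]>79)&(P[:,2]<90); print('post',P[m].min(0),P[m].max(0))
print(observe()['tool_pos'],observe()['qvel'].round(4)); print(sign_off())
```

```text
post [-33.95562958 145.5508503   79.07244638] [-16.67143308 163.64948589  85.43132593]
[522.16344887 -91.37395436 175.01518959] [ 0.0002  0.0006 -0.0018 -0.0017  0.0009 -0.0016]
the job is handed in; nothing more can be done
None
```

The carrier is docked in the test station, and the gripper is holding the cover level with the pointer by its front bar. I signed off at about 13.5 s; the hand-in reports no verdict.

- **Carrier:** I gripped the push post and slid it into the detent with the cover still shut, then let go. At the last check the post stood at jig y of about 155 mm, in line with the mark at about 155 mm.
- **Cover and pointer:** The cover reads about 0.54 rad and the pointer about 0.55 rad, against a tolerance of 0.07 rad. Without allowing for bar and frame thickness, the raw depth readings were 0.57–0.58 for the cover and 0.56 for the pointer, so they agree either way.
- **Hold:** The jaws were closed on the bar at about 10 mm, with the arm still (joint speeds under 0.002 rad/s). The wrist carried about 10 N of mostly horizontal force, which matches the force needed to hold the cover up.
- **Pointer and bystanders:** In the last picture the pointer was mostly hidden by the gripper, but the visible part read about the same as at the start. I saw no contact with anything else on the bench, but did not measure each item again.

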